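Dress the sloped counter display

TASK

Put the oil tin and the gift carton on the sloped display stand, lying back on its face with their long sides running straight up the slope: the tin (screw cap at the top) in the left half as you face the slope, the carton in the right half. The stand's ledge can be clamped higher or lower, so feel for it: bring each one gently all the way down until its foot is flush against the ledge, then let go. Do not drop or bang things onto the stand, do not shift the ledge, and leave the jar, the can and the bowl where they are.

Things in the scene. Friction and masses are not known exactly. Their poses are not given: they have to be found in the camera images.
- stand: Fixed wooden display stand; origin on the counter under its middle, z up, x away from whoever faces the slope. Its face (face) rises at 38 degrees to 171 mm high. Across the face runs the ledge: a wooden bar 290 mm wide along y, 20 mm proud of the face, clamped (holds 40 N) with its upper side anywhere from x = 20 to 70 mm of face; where is not reported: feel or see it.
- face (a point): Middle of the lower front edge of the sloped face, on the face, 20 mm above the counter. x points up the slope along the face, y to the left as you face the slope (left half y > 0), z straight out of the face. Flat rubber sheet, 245 mm along x, 300 mm wide (y -150 to 150). It grips (friction about 1): things laid on it stay put and do not slide down by themselves.
- tin (a point): Centre of the oil tin: a flat rectangular steel can 150 mm long (x), 60 mm wide (y), 40 mm thick (z) with a paper label and a black screw cap (24 mm across, 14 mm long) on its +x end; 0.3 to 0.6 kg. It lies flat on the counter at the start, centre 20 mm up, x along its length towards the cap. Grasp it across its 60 mm width.
- tin_foot (a point): Middle of the tin's flat foot (the end opposite the cap), 75 mm from its centre. The end that must rest on the ledge.
- oil_tin: The oil tin as a whole (see tin); origin at the middle of its underside, 20 mm below tin.
- carton (a point): Centre of the gift carton: a closed rigid cardboard box 110 mm long (x), 56 mm wide (y), 40 mm thick (z) with a paper band around its middle; 0.2 to 0.4 kg. It lies flat on the counter at the start, centre 20 mm up, x along its length. Either end may be the foot. Grasp it across its 56 mm width.
- gift_carton: The gift carton as a whole (see carton); origin at the middle of its underside, 20 mm below carton.
- jar: Amber jar, 68 mm across, 95 mm tall, standing on the counter; origin under its middle. Leave alone.
- can: Round food can, 76 mm across, 85 mm tall, standing on the counter; origin under its middle. Leave alone.
- bowl: White bowl, 110 mm across, 45 mm tall, standing on the counter; origin under its middle. Leave alone.
Things that resemble listed ones, but are neither listed nor needed, are in the scene too. What is shaped like the oil_tin but turquoise or yellow is not meant.

How it is judged (in metres and radians):
At the end, for the whole second after the job is handed in: Tin in the left half and carton in the right half of the sloped face, each wholly within its half, flat on the face (within 3.5 mm and 3 degrees), long axis up the slope within 4 degrees, the tin's foot (cap up) and the carton's lower end within 4 mm of the ledge, both at rest (x of ledge_c0 in the frame of tin_foot between -0.011 and -0.003 m and y of tin in the frame of face between 0.03 and 0.122 m and z of tin in the frame of face between 0.0165 and 0.0235 m and angle between the x axis of each of tin, carton and the x axis of face, either way round below 0.07 rad and angle between the z axis of each of tin, carton and the z axis of face, either way round below 0.06 rad and linear speed of each of oil_tin, gift_carton below 0.01 m/s and (x of ledge_c1 in the frame of carton between -0.066 and -0.058 m or x of ledge_c1 in the frame of carton between 0.058 and 0.066 m) and y of carton in the frame of face between -0.122 and -0.028 m and z of carton in the frame of face between 0.0165 and 0.0235 m); the robot touches nothing.
It fails at once if the tin or the carton pressed or knocked against the stand or its ledge with more than 80 N (contact force between any of oil_tin, gift_carton and stand above 80 N).
It fails at once if the tin or the carton dropped or thrown onto the stand (touching it at over 0.35 m/s) ((contact force between oil_tin and stand above 1 N and linear speed of oil_tin above 0.35 m/s) or (contact force between gift_carton and stand above 1 N and linear speed of gift_carton above 0.35 m/s)).
It fails at once if the ledge shifted by more than 3 mm (distance of ledge_c0 from where it was at the start of the episode above 0.003 m).
It fails at once if the jar, the can or the bowl moved by more than 20 mm (distance of any of jar, can, bowl from where it was at the start of the episode above 0.02 m).
It also fails if it takes over 72 s, if anything falls off the work surface, if the arm or the gripper's body presses on something with over 40 N, if the wrist force passes 120 N, or if a joint passes its speed limit or range.

ROBOT

A 6-joint arm with a two-finger parallel gripper is mounted at the origin on the work surface. World frame = base frame: x ahead of the robot, y to its left, z up, the work surface at z = 0. Lengths are in mm, angles in rad, forces in N, time in s.
With the tool pointing down it reaches from about 350 to 875 mm from the base axis. Payload 15.5 kg.
Tool frame: the origin (TCP) lies at the very end of the fingers, on their centre line; the grasp point (between the pads) lies 19 mm behind it (grip_depth is the distance from the TCP to the grasp point, in mm); z points along the fingers, y is the line along which they close (so a half turn about z gives the same grasp; the last joint's range is limited). The gripper opens to 85 mm and grips with 20 to 120 N. Pads are 22 mm wide; open, the fingers measure 114 mm over their backs; the gripper's body (76 mm by 85 mm) begins 54 mm behind the grasp point. The pads swing forward as they close: fully open they stand 13 mm farther back than shut.
Start: joints at [-1.302, 0.494, 1.345, -0, 1.302, -0.096], TCP at [222.394, -584.095, 231.277] pointing down, gripper open.
Joint ranges: [-2.91, 2.91], [-0.82, 2.16], [0.22, 2.67], [-1.22, 4.37], [0.12, 2.79], [-3.08, 3.08]. Speed limits (rad/s): [1.89, 1.89, 2.57, 3.01, 3.01, 3.01].

INTERFACE

Orientations are given as a unit quaternion [w, x, y, z].
In Python, from bench import * gives the robot as it stands. The module is installed in compiled form; this text tells all that it offers. Calls block until the motion is done:
- move_pose(position, orientation): joint-space move of the TCP to a pose.
- servo_line(position, attitude=None, rate=150, stop_force=None): straight line of the TCP; attitude=None keeps the orientation; rate is the mean speed in mm/s. With stop_force (N) it stops when the force on the tool has changed by that much, and returns True; else False.
- movej(angles): joint-space move.
- gripper_to(opening, effort=None): opening from 0.0 (shut) to 1.0 (fully open); effort is the grip in N (None keeps the last); returns when the fingers have stopped.
- wait(seconds).
- inverse_kinematics(position, orientation): joint angles nearest the present ones, or None.
- camera(name): name is "scene" or "top" or "wrist"; returns the picture (384x512x3 uint8, red, green, blue); there is no depth.
- calibration(name): a dict with "vfov" (degrees; the focal length in pixels is half the picture's height over the tangent of half this angle, whatever the lens; pixels are square), "cx", "cy" (the principal point, pixels), "rvec" (rotation vector, rad) and "tvec" (3), from world to camera coordinates, as OpenCV has them; the wrist camera has in their place "T_tool_cam" (4x4, takes a point from camera to tool coordinates, whose origin is the TCP and whose axes are the flange's). Camera axes: x right, y down, z forward; pixel columns grow to the right and rows downward; lengths in mm; the calibration is good to about 2 mm. A picture is of the moment at which its call begins: read the wrist's pose just before it. calibration takes no time and is no camera call.
A pose or a line that the arm cannot do raises MotionError and nothing moves.
- job_done(): hands the job in; it is judged then, once.
Trained networks look in the newest picture that a camera, given by its name, has taken for a name from the list of things; names that differ only in an ending like _2 or _b are one class to them, and where a whole thing is asked for, a point or a joint stands for the part that bears it (a point fixed in the world has none). Each returns a list of dicts, best first, with "p" (0 to 1); they miss things now and then, are a little off and sometimes report something else, mostly with a low value. They report only what shows in the picture. A call takes as long as a camera call. They do not tell look-alikes from the thing itself.
- look_for(camera, thing): "location" ([x, y, z] in mm, in world coordinates, good to about 4 mm: the middle of the surface that is visible of it).
Readings, each from a call of its own:
- read_time_s(): time.
- read_joint_pos(): joint angles.
- read_joint_vel(): joint speeds.
- read_effort(): joint torques, N m.
- read_eef_pos(): TCP position.
- read_tcp_rot(): TCP orientation.
- read_wrist_force(): force on the tool from outside, world axes, zero at the start.
- read_torque(): the same for the moment, N m.
- read_grip_width(): opening from 0.0 (shut) to 1.0 (fully open).
- read_finger_force(): force on a finger pad.
Only numpy, scipy, OpenCV 4.12 (cv2) and the standard library are available. Lean on these libraries where they do the work, as an engineer would, in place of code of your own. Each camera call takes 0.05 s, during which the arm holds its last target. There are 200 camera calls.

## Working session

There is one attempt and no reset: what is moved stays moved. The work goes in short steps, each a Python script; the robot and the scene stay as the last script left them, time stands still between calls to the robot, and variables do not carry over. Pictures are saved under pics/ and viewed, at most 10 in all, crops included, and the job is handed in when it is done.

```bash
mkdir -p pics; python3 - <<'E'
from bench import *
import cv2,numpy as np
for n in("scene","top"):
    im=camera(n); cv2.imwrite(f"pics/{n}0.png",cv2.cvtColor(im,cv2.COLOR_RGB2BGR))
    c=calibration(n); print(n,c)
    for t in("oil_tin","gift_carton","stand","jar","can","bowl"):
        print(t,[(np.round(d["location"]).tolist(),round(d["p"],2)) for d in look_for(n,t)])
print(calibration("wrist"),read_time_s(),read_tcp_rot())
E
```

```text
scene {'vfov': 55.71617902623146, 'cx': 257.03857254365863, 'cy': 189.93223048119856, 'rvec': array([ 2.34487877,  0.96242503, -0.29376853]), 'tvec': array([-440.40656651, -174.67032799, 1240.9950122 ])}
oil_tin [([475.0, 282.0, 44.0], 0.89), ([277.0, 264.0, 44.0], 0.88), ([633.0, 420.0, 39.0], 0.63)]
gift_carton [([465.0, 98.0, 43.0], 0.71)]
stand [([556.0, -257.0, 111.0], 0.95)]
jar [([741.0, 278.0, 76.0], 0.83)]
can [([762.0, 120.0, 87.0], 0.7)]
bowl [([415.0, 473.0, 33.0], 0.67)]
top {'vfov': 51.08866619433434, 'cx': 254.96297134155475, 'cy': 190.19579723372865, 'rvec': array([ 2.17411935, -2.19844907,  0.0730649 ]), 'tvec': array([111.74893745, 504.86894367, 922.78560275])}
oil_tin [([265.0, 269.0, 34.0], 0.92), ([625.0, 430.0, 40.0], 0.85), ([460.0, 292.0, 37.0], 0.65)]
gift_carton [([457.0, 109.0, 44.0], 0.6)]
stand [([528.0, -240.0, 104.0], 0.64), ([459.0, 292.0, 41.0], 0.19)]
jar [([720.0, 295.0, 91.0], 0.59), ([534.0, -237.0, 110.0], 0.3)]
can []
bowl [([424.0, 471.0, 21.0], 0.62)]
{'vfov': 62.74178686779299, 'cx': 261.01489382458345, 'cy': 191.46602794193683, 'T_tool_cam': array([[ 2.29621455e-04, -9.58233749e-01, -2.85986064e-01,
         7.21847902e+01],
       [ 9.99998324e-01,  7.39490072e-04, -1.67484830e-03,
         5.06672129e-01],
       [ 1.81638002e-03, -2.85985201e-01,  9.58232313e-01,
        -1.42733389e+02],
       [ 0.00000000e+00,  0.00000000e+00,  0.00000000e+00,
         1.00000000e+00]])} 0.7 [ 3.68541607e-05  9.83500299e-01  1.80906497e-01 -5.02306611e-06]
```

View pics/scene0.png

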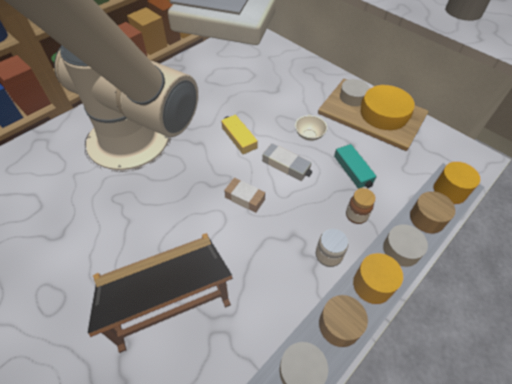

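View pics/top0.png

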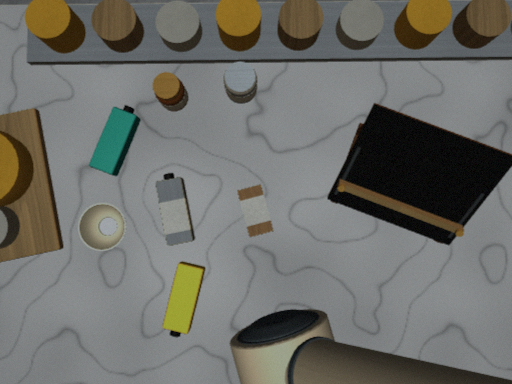

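Top picture: the grey oil tin is at px (175,210) with its cap at (168,177), and the carton is at (256,210). The stand is on the right with its ledge running from (340,185) to (462,233). The yellow and turquoise tins are decoys. The scene picture agrees. Next I'll look from the wrist.

```bash
cat > h.py <<'E'
from bench import *
import cv2,numpy as np,json
from scipy.spatial.transform import Rotation as R
def q(Rm):
    x=R.from_matrix(Rm).as_quat(); return [x[3],x[0],x[1],x[2]]
def rot(w): return R.from_quat([w[1],w[2],w[3],w[0]]).as_matrix()
def down(yaw):  # tool z down, tool x horizontal at yaw
    c,s=np.cos(yaw),np.sin(yaw); return np.array([[c,s,0],[s,-c,0],[0,0,-1]])
def snap(name,fn):
    p=np.array(read_eef_pos());r=rot(read_tcp_rot())
    im=camera(name); cv2.imwrite(f"pics/{fn}.png",cv2.cvtColor(im,cv2.COLOR_RGB2BGR))
    c=calibration(name)
    if name=="wrist":
        T=np.eye(4);T[:3,:3]=r;T[:3,3]=p;W=np.linalg.inv(T@c["T_tool_cam"])
        Rc,t=W[:3,:3],W[:3,3]
    else: Rc=R.from_rotvec(c["rvec"]).as_matrix();t=np.array(c["tvec"])
    f=192/np.tan(np.radians(c["vfov"]/2))
    json.dump(dict(R=Rc.tolist(),t=t.tolist(),f=f,cx=c["cx"],cy=c["cy"]),open(f"pics/{fn}.json","w"))
def proj(fn,P):
    d=json.load(open(f"pics/{fn}.json"));X=np.atleast_2d(P)@np.array(d["R"]).T+d["t"]
    return np.c_[d["cx"]+d["f"]*X[:,0]/X[:,2],d["cy"]+d["f"]*X[:,1]/X[:,2]]
E
python3 - <<'E'
from h import *
def find(fn,ts):
    for t in ts: print(fn,t,[(np.round(d["location"]).tolist(),round(d["p"],2)) for d in look_for("wrist",t)])
snap("top","top1");snap("scene","scene1")
y=-.38
move_pose([590,-265,330],q(down(y)));snap("wrist","s1");find("s1",["stand"])
move_pose([520,170,300],q(down(.2)));snap("wrist","o1");find("o1",["oil_tin","gift_carton"])
move_pose([460,240,260],q(down(.2)));snap("wrist","o2");find("o2",["oil_tin","gift_carton"])
print(read_time_s(),read_wrist_force())
E
```

```text
s1 stand [([560.0, -247.0, 132.0], 0.91)]
o1 oil_tin [([612.0, 432.0, 37.0], 0.85), ([301.0, 254.0, 42.0], 0.81), ([472.0, 287.0, 35.0], 0.8)]
o1 gift_carton [([467.0, 105.0, 45.0], 0.91)]
o2 oil_tin [([576.0, 436.0, 40.0], 0.73), ([474.0, 292.0, 37.0], 0.72), ([280.0, 270.0, 44.0], 0.59)]
o2 gift_carton []
5.1167 [ 0.17245864 -0.74343491 -0.18966147]
```

View pics/s1.png

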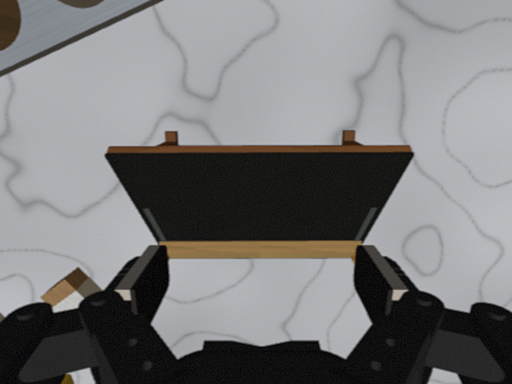

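View pics/o1.png

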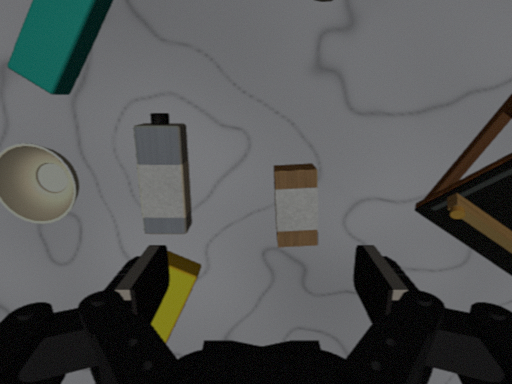

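View pics/o2.png

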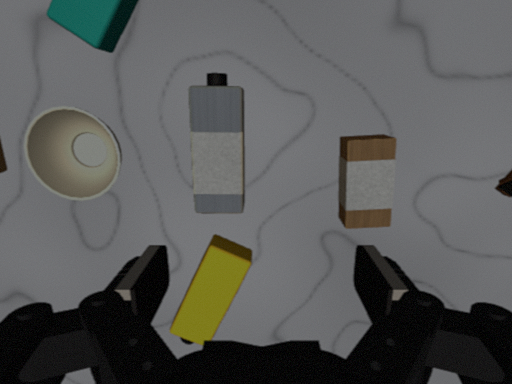

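The stand view s1 shows the face square to the tool, with its top corners at about (107,150) and (412,150) and the ledge at rows 240–258. In o1 and o2 the tin and carton lie nearly aligned with the tool yaw of 0.2. I'll zoom in to pick corners.

```bash
python3 - <<'E'
import cv2,numpy as np
def c(f,x,y):
    im=cv2.imread(f"pics/{f}.png")[y:y+150,x:x+200]
    im=cv2.convertScaleAbs(im,alpha=1.5,beta=10)
    return cv2.resize(im,(400,300),interpolation=cv2.INTER_CUBIC)
a=np.vstack([np.hstack([c("o1",125,105),c("o2",205,85)]),np.hstack([c("s1",100,130),c("s1",230,130)])])
cv2.imwrite("pics/z.png",a)
E
```

```text
(no output)
```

View pics/z.png

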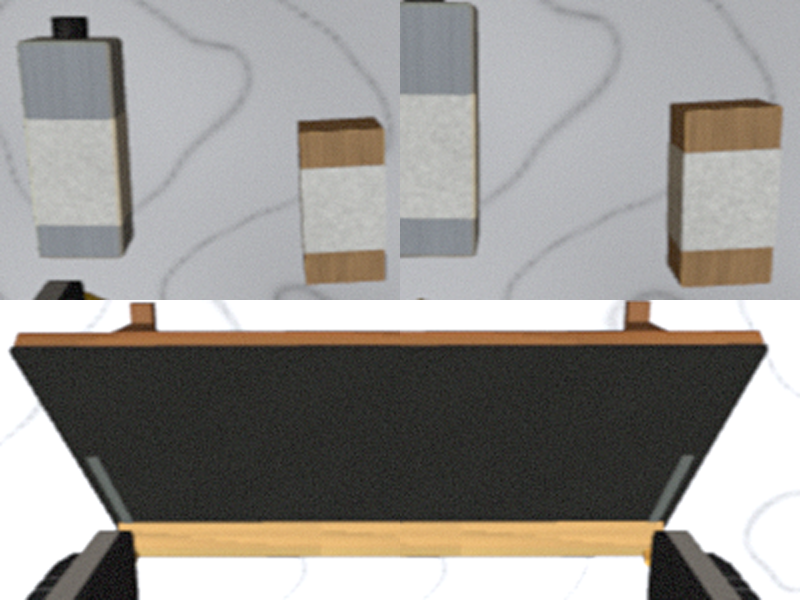

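```bash
cat > fit.py <<'E'
from h import *
from scipy.optimize import least_squares
def box(name,l,w,obs):
    m=np.array([[l/2,w/2],[l/2,-w/2],[-l/2,w/2],[-l/2,-w/2]])
    def f(p):
        c,s=np.cos(p[3]),np.sin(p[3]);P=np.c_[m@np.array([[c,s],[-s,c]])+p[:2],np.full(4,p[2])]
        return np.concatenate([(proj(k,P)-v).ravel() for k,v in obs.items()])
    r=least_squares(f,[460,200,40,.2]);print(name,r.x.round(3),"rms",np.sqrt(np.mean(r.fun**2)).round(2));return r.x
box("tin",150,60,dict(o1=[(135,125),(180,125),(145,233.5),(186,233.5)],o2=[(191,87),(242,86),(195,212),(242.5,212)]))
box("carton",110,56,dict(o1=[(275,170),(317,168),(278,246.5),(317.5,244.5)],o2=[(347,138),(395,137),(347,227.5),(390.5,227)]))
a=np.radians(38)
def face(p): 
    c,s=np.cos(p[3]),np.sin(p[3]);Z=np.array([[c,-s,0],[s,c,0],[0,0,1]])
    return Z@np.array([[np.cos(a),0,-np.sin(a)],[0,1,0],[np.sin(a),0,np.cos(a)]])
def g(p,zl,ret=False):
    Fm=face(p);A=np.array([[245,150,0],[245,-150,0],[p[4],145,zl],[p[4],-145,zl]])@Fm.T+p[:3]
    Q=proj("s1",A)
    e=np.r_[(Q-[(106,153.5),(413.5,153.5),(159,241),(362,241)]).ravel()]
    T=proj("top1",np.array([[245,150,0],[0,150,0],[0,-150,0]])@Fm.T+p[:3])-[(376,105),(330,197),(450,241)]
    if ret: print(proj("s1",np.array([[p[4]-15,0,20],[p[4],0,20],[p[4],0,0]])@Fm.T+p[:3]).round(1).tolist(),T.round(1).tolist())
    return np.r_[e,T.ravel()*.5,(p[2]-20)*.3]
for zl in(0,20):
    r=least_squares(g,[450,-210,20,-.38,45],args=(zl,));print(zl,r.x.round(3),r.fun.round(1));g(r.x,zl,True)
E
python3 fit.py
```

```text
tin [4.58024e+02 2.92872e+02 3.14950e+01 1.84000e-01] rms 0.87
carton [4.58905e+02 1.07167e+02 3.87840e+01 2.59000e-01] rms 0.78
0 [ 4.29136e+02 -2.01083e+02  1.92070e+01 -3.79000e-01  5.96160e+01] [-1.   0.4  1.4  0.1  1.4 -0.7 -1.4 -0.9 -0.8 -0.3 -1.5  0.8 -0.6  2.1
 -0.2]
[[260.5, 257.4], [260.4, 253.0], [260.4, 240.2]] [[-1.6, -0.7], [-2.9, 1.5], [-1.2, 4.1]]
20 [ 4.30021e+02 -2.01554e+02  1.23440e+01 -3.79000e-01  8.13020e+01] [ 2.2 -1.8 -1.6 -2.2 -3.9  2.5  3.9  2.3 -1.2 -0.1 -1.6  0.6 -1.2  1.8
 -2.3]
[[260.5, 248.1], [260.5, 243.4], [260.5, 230.5]] [[-2.4, -0.1], [-3.3, 1.3], [-2.5, 3.5]]
```

Face fit: origin (429,−201,20), yaw −0.379, ledge at about 60 mm of face, which is within its range. I'll grasp the tin and go to the hover point.

```bash
cat >> h.py <<'E'
a_=np.radians(38);yw=-.379
Z_=R.from_euler("z",yw).as_matrix()
F=Z_@np.array([[np.cos(a_),0,-np.sin(a_)],[0,1,0],[np.sin(a_),0,np.cos(a_)]])
O=np.array([429.,-201,20])
QF=q(F@np.diag([1.,-1,-1]))
def fp(x,y,z): return list(O+F@np.array([x,y,z]))
def where(): return (F.T@(np.array(read_eef_pos())-O)).round(2)
def grasp(x,y,yaw,h=5,grip=60):
    Q=q(down(yaw))
    move_pose([x,y,110],Q); hit=servo_line([x,y,h],rate=100,stop_force=8)
    gripper_to(0.0,grip); print("grasp hit",hit,np.round(read_eef_pos(),1),"w",read_grip_width(),"f",read_finger_force())
    servo_line([x,y,200],rate=200); print("lift w",read_grip_width(),"F",np.round(read_wrist_force(),1))
E
python3 - <<'E'
from h import *
for P in([160,76,40],[120,76,5],[120,-75,5],[160,76,150]): print(inverse_kinematics(fp(*P),QF))
gripper_to(1.0,60)
grasp(461,293,.185)
move_pose(fp(165,76,60),QF)
print(where(),np.round(read_wrist_force(),1),read_time_s())
snap("wrist","t1")
E
```

```text
None
[-0.41150791  0.56012283  2.18633454  3.06610855  0.26856211 -1.52362835]
[-0.8198757   0.56350788  2.15851169  2.19060548  0.32864282 -1.00202159]
[-0.41779979  0.15505967  2.15110932  0.1382342   0.17419249  1.40404763]
grasp hit False [461.3 293.2   5.7] w 0.6903418059857663 f 64.70301747322083
lift w 0.6902551773669513 F [-0.4 -1.1 -4.3]Traceback (most recent call last):
  File "<stdin>", line 5, in <module>
bench.MotionError: the arm cannot take that pose within its joint ranges
```

The tin is held (width 0.69, F −4.3). The upright-to-face tool pose sits at the wrist singularity, so I'll test grasps tilted about the closing axis.

```bash
cat >> h.py <<'E'
def D(t):
    c,s=np.cos(t),np.sin(t); return np.array([[c,0,-s],[0,-1,0],[-s,0,-c]])
def off(t,s=15): return np.array([0,0,20])+s*D(t)[:,2]  # TCP in the thing's underside frame
def bpose(Rb,ob,t): return list(np.asarray(ob)+Rb@off(t)), q(Rb@D(t))
def onface(x,y,z,t): return bpose(F,fp(x,y,z),t)
def oncounter(x,y,z,yaw,t): return bpose(R.from_euler("z",yaw).as_matrix(),[x,y,z],t)
E
python3 - <<'E'
from h import *
for t in(18,24,28):
    r=np.radians(t);print(t)
    for P in([165,76,60],[165,76,0],[130,76,0],[140,-75,60],[140,-75,0],[105,-75,0]):
        s=inverse_kinematics(*onface(*P,r)); print(P,None if s is None else np.round(s,2))
    for P in([461,293,0,.185],[461,293,120,.185],[459,107,0,.255]):
        s=inverse_kinematics(*oncounter(*P,r)); print(P,None if s is None else np.round(s,2))
E
```

```text
18
[165, 76, 60] [-0.41  0.36  1.87  0.02  0.56  1.53]
[165, 76, 0] [-0.4   0.48  1.83  0.02  0.48  1.53]
[130, 76, 0] [-0.4   0.49  1.92  0.02  0.38  1.52]
[140, -75, 60] [-0.75  0.38  1.91  0.25  0.54  1.01]
[140, -75, 0] [-0.73  0.5   1.87  0.27  0.46  1.  ]
[105, -75, 0] [-0.75  0.52  1.95  0.35  0.37  0.89]
[461, 293, 0, 0.185] [0.42 0.81 1.5  0.08 1.14 1.76]
[461, 293, 120, 0.185] [0.42 0.64 1.44 0.07 1.37 1.78]
[459, 107, 0, 0.255] [ 0.13  0.75  1.68 -0.05  1.02  1.47]
24
[165, 76, 60] [-0.4   0.39  1.79  0.01  0.73  1.54]
[165, 76, 0] [-0.4   0.5   1.75  0.01  0.65  1.54]
[130, 76, 0] [-0.4   0.51  1.83  0.01  0.56  1.54]
[140, -75, 60] [-0.73  0.4   1.83  0.13  0.69  1.13]
[140, -75, 0] [-0.7   0.51  1.79  0.13  0.61  1.15]
[105, -75, 0] [-0.72  0.52  1.87  0.16  0.52  1.1 ]
[461, 293, 0, 0.185] [0.4  0.85 1.42 0.09 1.28 1.75]
[461, 293, 120, 0.185] [0.4  0.69 1.36 0.09 1.5  1.77]
[459, 107, 0, 0.255] [ 0.14  0.79  1.61 -0.05  1.16  1.48]
28
[165, 76, 60] [-0.4   0.4   1.73  0.01  0.83  1.54]
[165, 76, 0] [-0.4   0.52  1.69  0.01  0.76  1.55]
[130, 76, 0] [-0.4   0.52  1.78  0.01  0.67  1.54]
[140, -75, 60] [-0.71  0.41  1.77  0.08  0.79  1.18]
[140, -75, 0] [-0.69  0.53  1.73  0.08  0.72  1.2 ]
[105, -75, 0] [-0.71  0.54  1.82  0.1   0.63  1.17]
[461, 293, 0, 0.185] [0.4  0.88 1.37 0.1  1.37 1.74]
[461, 293, 120, 0.185] [0.4  0.73 1.32 0.1  1.58 1.76]
[459, 107, 0, 0.255] [ 0.14  0.82  1.55 -0.06  1.25  1.49]
```

A tilt of about 24° works everywhere. I'll set the tin down, regrasp it tilted and go to the hover.

```bash
cat >> h.py <<'E'
T=np.radians(24)
def tgrasp(x,y,yaw,grip=60):
    p,Q=oncounter(x,y,0,yaw,T); p=np.array(p); ax=rot(Q)[:,2]
    move_pose(list(p-90*ax),Q); hit=servo_line(list(p),rate=90,stop_force=8)
    gripper_to(0.0,grip); print("grasp hit",hit,np.round(read_eef_pos()-p,1),"w",read_grip_width(),"f",read_finger_force())
    servo_line(list(p+[0,0,170]),rate=200); print("lift w",read_grip_width(),"F",np.round(read_wrist_force(),1))
def at(): # held thing's underside origin in face frame, as nominally grasped
    p=np.array(read_eef_pos()); return (F.T@(p-O)-off(T)).round(2)
E
python3 - <<'E'
from h import *
servo_line([461,293,25],rate=200); print(servo_line([461,293,4.5],rate=15,stop_force=3),read_eef_pos())
gripper_to(1.0); servo_line([461,293,110],rate=200)
tgrasp(461,293,.185)
move_pose(*onface(165,76,60,T))
print(at(),np.round(read_wrist_force(),1),read_time_s())
snap("wrist","t1"); snap("top","t1top")
E
```

```text
True [460.95735387 292.97417236   5.71720992]
grasp hit False [0.4 0.1 0.5] w 0.6942618740886047 f 65.82527875900269
lift w 0.6924330694748495 F [-0.3 -0.8 -5. ]
[164.93  76.78  59.89] [ 0.  -0.5 -3.8] 16.775
```

View pics/t1.png

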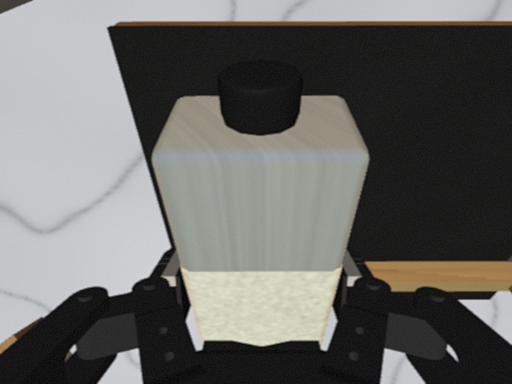

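The tin is held square with the cap upslope, and the ledge shows at lower right around row 270. Now to feel down to the face, then the ledge.

```bash
cat >> h.py <<'E'
def place(xc,y,half,expL=60,lift=2.5):
    go=lambda x,z,rate,sf=None: servo_line(onface(x,y,z,T)[0],rate=rate,stop_force=sf)
    def log(s,h=None): print(s,h,at(),"F",(F.T@np.array(read_wrist_force())).round(1))
    go(xc,10,100); log("pre")
    h=go(xc,-8,12,4); log("face",h); z0=at()[2]
    if not h: return
    go(xc,z0+lift,15); log("up")
    h=go(expL+half-22,z0+lift,15,4); log("ledge",h); x0=at()[0]
    if not h: return
    go(x0+.3,z0+lift,10)
    h=go(x0+.3,z0-4,8,5); log("down",h)
E
python3 - <<'E'
from h import *
place(165,76,75)
print(read_time_s()); snap("wrist","t2")
E
```

```text
pre None [164.75  76.09  10.09] F [-2.7 -0.6 -3.2]
face True [164.93  75.99   0.79] F [ 2.8 -1.   9.8]
up None [164.86  76.     3.28] F [-2.8 -0.8 -3.7]
ledge True [139.11  75.95   3.05] F [ 2.  -0.4 -1.7]
down True [139.    76.02   0.84] F [2.9 0.4 7.3]
21.3167
```

```bash
cat >> h.py <<'E'
def release():
    gripper_to(1.0); p=np.array(read_eef_pos());ax=rot(read_tcp_rot())[:,2]
    print("rel F",np.round(read_wrist_force(),1))
    servo_line(list(p-120*ax),rate=150)
E
python3 - <<'E'
from h import *
release()
move_pose([560,-225,330],q(down(yw)));snap("wrist","t3");print(read_time_s())
E
```

```text
rel F [-0.3 -0.2  0.9]
23.425
```

View pics/t3.png

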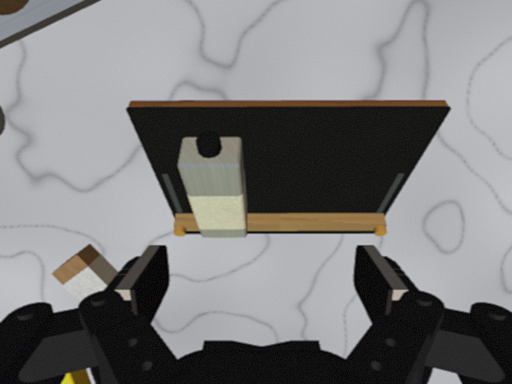

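The tin lies on the left half, cap up, with its foot edge at row 236 and the ledge at rows 212–232. I'll check this against the projection, then take the carton.

```bash
python3 - <<'E'
from h import *
P=lambda *a: proj("t3",np.array([fp(*k) for k in a])).round(1).tolist()
for L in(60,64,68): print(L,"foot top edge",P((L,106,40),(L,46,40)),"far top",P((L+150,106,40),(L+150,46,40)),"ledge base,top",P((L,-60,0),(L,-60,20)))
print(P((245,150,0),(245,-150,0)))
tgrasp(459,107,.258)
move_pose(*onface(150,-75,60,T)); print(at(),read_time_s())
place(145,-75,55,64)
print(read_time_s()); snap("wrist","c2")
E
```

```text
60 foot top edge [[200.8, 238.4], [246.0, 238.5]] far top [[175.7, 165.8], [239.6, 165.8]] ledge base,top [[322.4, 212.7], [324.0, 225.3]]
64 foot top edge [[200.3, 237.1], [245.8, 237.1]] far top [[174.8, 163.0], [239.3, 163.1]] ledge base,top [[322.9, 211.2], [324.5, 223.8]]
68 foot top edge [[199.8, 235.6], [245.7, 235.7]] far top [[173.8, 160.2], [239.1, 160.2]] ledge base,top [[323.3, 209.7], [325.0, 222.4]]
[[126.4, 108.0], [452.0, 108.0]]
grasp hit False [0.4 0.1 0.5] w 0.6484319608747754 f 64.36807751655579
lift w 0.6473393991566527 F [ 0.3 -0.7 -3.9]
[149.84 -74.05  59.83] 29.025
pre None [144.87 -74.71  10.05] F [-2.6  0.4 -2.5]
face True [144.94 -75.01   0.55] F [ 3.1 -0.8  8.2]
up None [144.95 -75.01   3.03] F [-1.5  0.3 -1.8]
ledge True [117.81 -75.08   2.83] F [ 4.1  0.4 -0.7]
down True [117.79 -74.97   0.55] F [ 3.4 -0.9  8.1]
33.4333
```

```bash
python3 - <<'E'
from h import *
release()
move_pose([560,-225,330],q(down(yw)));snap("wrist","c3");print(read_time_s())
im=cv2.imread("pics/c3.png")[80:260,100:460];cv2.imwrite("pics/c3z.png",cv2.resize(im,(800,400),interpolation=cv2.INTER_CUBIC))
P=lambda *a: proj("c3",np.array([fp(*k) for k in a])).round(1).tolist()
print(P((63,-47,40),(63,-103,40),(173,-47,40),(173,-103,40),(63,106,40),(63,46,40),(213,106,40),(213,46,40)))
E
```

```text
rel F [-1.   0.2  0.6]
35.6333
[[316.0, 237.3], [358.5, 237.3], [331.2, 188.6], [385.4, 188.7], [200.1, 237.1], [245.6, 237.2], [174.6, 163.3], [239.1, 163.3]]
```

View pics/c3z.png

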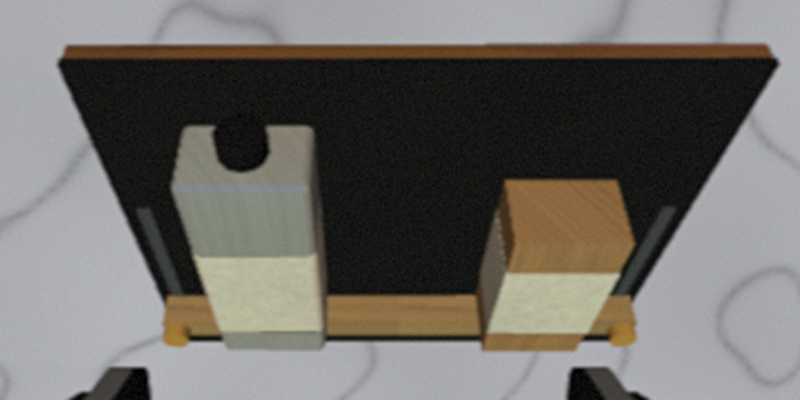

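Both foot edges lie on the same row (about 237), matching the prediction for a ledge at 63 mm. Both pieces are flat and straight up the slope.

```bash
python3 -c "
from bench import *
print(job_done(),read_time_s())"
```

```text
the job is handed in; nothing more can be done
the job is handed in; nothing more can be done
```

The tin (cap up, left half) and the carton (right half) lie on the slope with their feet felt down to the ledge. I handed the job in after about 36 s; no verdict was returned.

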